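Close the instrument box and hold it up level

ROBOT

A 6-joint arm with a two-finger parallel gripper is mounted at the origin on the work surface. World frame = base frame: x ahead of the robot, y to its left, z up, the work surface at z = 0. Lengths are in m, angles in rad, forces in N, time in s.
With the tool pointing down it reaches from about 0.25 to 0.775 m from the base axis. Payload 4 kg.
Tool frame: the origin (TCP) lies at the very end of the fingers, on their centre line; the grasp point (between the pads) lies 19 mm behind it (robot.hold_point_z is the distance from the TCP to the grasp point, in m); z points along the fingers, y is the line along which they close (so a half turn about z gives the same grasp; the last joint's range is limited). The gripper opens to 94 mm and grips with 3 to 60 N. Pads are 16 mm wide; open, the fingers measure 119 mm over their backs; the gripper's body (75 mm by 177 mm) begins 78 mm behind the grasp point.
Start: joints at [0.998, 0.087, 1.371, -0, 1.684, -0.103], TCP at [0.249, 0.49, 0.206] pointing down, gripper open.
Joint ranges: [-3.1, 3.1], [-0.76, 2.03], [0.27, 2.55], [-1.08, 4.22], [0.17, 2.65], [-2.57, 2.57]. Speed limits (rad/s): [2.79, 2.79, 3.14, 3.14, 3.14, 3.14].

INTERFACE

Orientations are given as [roll, pitch, yaw] about the fixed x, y, z axes, in that order (R = Rz(yaw) Ry(pitch) Rx(roll)).
In Python, from bench import robot gives the robot as it stands.
- The arm moves only by the tool carry_out, never from a script. Its argument "steps" is a list of rows, each a list of 3 entries, a list of its own where there are three numbers: the shift along the tool's x, y, z in m, then the turn about the tool's z in units of 10 degrees (1.0 is 10 degrees), then the closure, from -1 (fully open) to 1 (shut). In form: [[[tx, ty, tz], roll, jaw], ...]. A call has 1 to 10 rows; each row is the pose to reach, as a shift and turn from the pose commanded when the call began, along the tool's axes at that moment; what a row does not reach only later rows make up. A row lasts 1/8 s, in which the tool goes at most 62.5 mm and 10.7 degrees, less where a joint would pass 70% of its speed; a pose out of reach is approached as far as the arm can. A call with a gripper value outside its range is refused whole. The fingers move at their own pace and stop on an object; the grip force is fixed at half the most. Time passes only in rows, so rows that repeat a pose let the fingers close. It gives the time, the measured TCP pose, the force, the opening and the grip force at its end, in the units of the state.
- robot.get_obs(): the state, without advancing time (a new reading comes with each control period).
- robot.snapshot(name): name is "scene" or "top" or "wrist"; returns a dict with "image" (384x512x3 uint8, red, green, blue), "z_map" (384x512 float32, m along the optical axis (not along the pixel's ray), 0 where there is no reading), "mtx" (3x3 intrinsics, pixels), "R" (3x3) and "t" (3): a world point X has camera coordinates R X + t. Camera axes: x right, y down, z forward; pixel columns grow to the right and rows downward; lengths in m; the calibration is good to about 2 mm. The wrist camera is an equidistant fisheye: a pixel r from the principal point sees the ray r / f radians off the axis. A picture is of the moment at which its call begins.
- robot.close_job(): hands the job in; it is judged then, once.
The state is a dict: "time": time; "joint_positions": joint angles; "qvel": joint speeds; "joint_torque": joint torques, N m; "tool_pos": TCP position; "ee_rot": TCP orientation; "wrist_force": force on the tool from outside, world axes, zero at the start; "wrist_torque": the same for the moment, N m; "width": finger opening in m; "finger_force": force on a finger pad.
Only numpy, scipy, OpenCV 4.12 (cv2) and the standard library are available. Lean on these libraries where they do the work, as an engineer would, in place of code of your own. Each camera call takes 0.05 s, during which the arm holds its last target. There are 200 camera calls.

TASK

Lower the open lid of the metal instrument box fully shut while the box stands on the bench, with its two carvers inside. Then grip the box itself, lift it at least 15 cm clear of the bench, keeping it level all the way, and hold it there still and level for three seconds or more; finish while still holding it up, not putting it down. Do not disturb the bowl, the jar or the plaster cast.

Things in the scene. Friction and masses are not known exactly. Their poses are not given: they have to be found in the camera images.
- case: Loose open-topped metal box on the bench (z = 0), 56 mm across its x, 160 mm along its y, 40 mm high (44 with lid shut), walls and floor 2.5 mm, 0.32 to 0.55 kg in all. Origin: centre of its underside; z up, x points to the long wall with the hinge, within 0.9 rad of away from the robot. Grip it across the two long walls (56 mm) at mid-length, where it balances.
- lid (a joint): Opening angle of the box's lid, rad: 0 shut flat on the rim, 1.57 upright above the hinge wall, stop at 1.95 (leaning back). Starts at 1.25 to 1.85. Stiff friction hinge (0.03 N m, about 1 N of push at the free edge): the lid stays where it is left, no catch. To shut it, push its outer face (facing the box's +x while upright) over towards the front and down.
- lid_hinge (a point): Middle of the lid's hinge line, which runs along the box's y, 40 mm above the box's underside and 25.5 mm from its centre towards +x. The lid is a flat metal plate, 51 mm from hinge to free edge, 157 mm long, 4 mm thick (its inner face lies on the hinge line), with two thumb tabs standing 7 mm out of the free edge 55 mm either side of the middle.
- lid_edge (a point): Middle of the lid's free edge, 51 mm from the hinge line (2 mm above the rim when shut, over the front wall).
- carver1: Loose steel hand instrument lying lengthwise on the floor of the box: square handle 8 x 8 x 75 mm with thin ends, 120 mm long overall. Origin: centre of the handle's underside. Stays in the box.
- carver2: A second instrument like carver1, beside it in the box, pointing the other way. Stays in the box.
- bowl: Bystander: loose dark rubber mixing bowl, 104 mm across the rim, 60 mm high. Origin: centre of its underside. Stands left or right of the box.
- jar: Bystander: small loose round jar with a white cap, 48 mm across, 55 mm high. Origin: centre of its underside.
- cast: Bystander: loose plaster dental cast, a 50 x 62 mm base with a horseshoe of teeth, 30 mm high. Origin: centre of its underside.
There are look-alikes about, which are no part of the job. What is shaped like the case but blue or orange is not meant.

How it is judged:
By the outcome, as a careful person would: the job done as asked, in the order asked, and still so for the second after the job is handed in, while the arm keeps its last pose, push and grip.
It also fails if it takes over 54 s, if anything falls off the work surface, if the arm or the gripper's body presses on something with over 40 N, if the wrist force passes 120 N, or if a joint passes its speed limit or range.

## Working session

There is one attempt and no reset: what is moved stays moved. The work goes in short steps, Python scripts to look and compute and a tool call to move; the robot and the scene stay as the last step left them, time stands still between calls to the robot, and variables do not carry over. Pictures are saved under pics/ and viewed, at most 10 in all, crops included, and the job is handed in when it is done.

Besides the shell and the picture viewer there is one more tool, called as name(argument=value, ...) on one line, values as JSON. carry_out: Moves the arm, as the interface text tells. Its arguments: {"type":"object","properties":{"steps":{"type":"array","items":{"type":"array"}}},"required":["steps"]}

```bash
mkdir -p pics; python3 - <<'E'
from bench import robot
import cv2,pickle
o=robot.get_obs();print(o['time'],o['tool_pos'],o['ee_rot'],o['width'])
d={}
for n in("scene","top"):
    d[n]=robot.snapshot(n);cv2.imwrite(f"pics/{n}0.png",d[n]["image"][:,:,::-1])
    print(n,d[n]['mtx'].tolist(),d[n]['R'].tolist(),d[n]['t'])
pickle.dump(d,open("d0.pkl","wb"))
E
```

```text
0.0 [0.248693   0.4899495  0.20431408] [-3.13941981e+00 -1.90476865e-04  2.67180518e+00] 0.09399008445729543
scene [[411.41915163368395, 0.0, 258.44018168515134], [0.0, 411.41915163368395, 191.6773668997948], [0.0, 0.0, 1.0]] [[-0.1320917244684269, 0.9911076302818191, -0.016044984391189846], [0.7503655225021056, 0.08940343264517657, -0.6549493177883314], [-0.6476907896265767, -0.09855298792231376, -0.7555024484437395]] [ 0.15979085 -0.40965787  1.44853022]
top [[430.46540643469046, 0.0, 254.1165650004976], [0.0, 430.46540643469046, 191.87580312533544], [0.0, 0.0, 1.0]] [[-0.00290491210734735, -0.9999821370390701, 0.005223704473215123], [-0.9864589912204069, 0.0020089469530376516, -0.1639958010820932], [0.1639823774863207, -0.0056293636331988224, -0.9864472059563142]] [-0.08355169  0.60532281  0.88165363]
```

View pics/scene0.png

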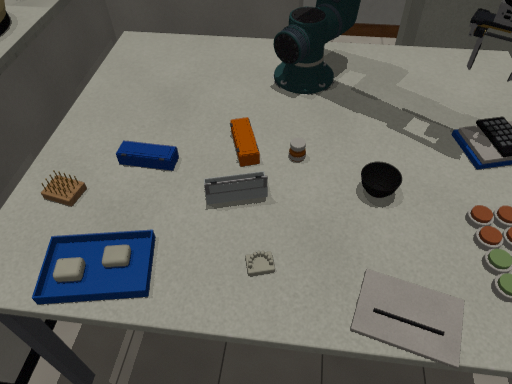

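View pics/top0.png

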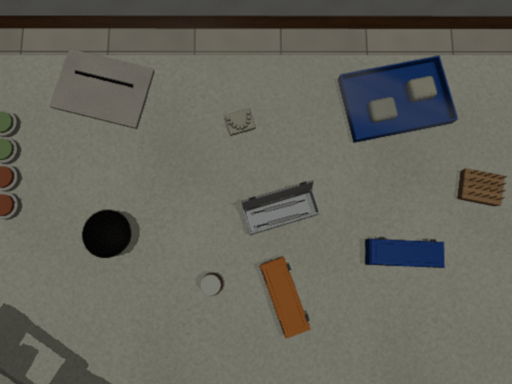

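The metal case is at scene (237,190) and top (281,208). The look-alikes are the blue box at top (405,252), scene (148,155), and the orange one at top (285,297), scene (245,141). The grey one, with its lid open and carvers inside, matches the description. The cast is at top (240,121), the jar at (210,284) and the bowl at (107,233). Next is a close crop and a measurement.

```bash
cat > h.py <<'E'
import numpy as np,cv2
def cloud(s):
    z=s['z_map'];v,u=np.mgrid[:384,:512];K=s['mtx']
    c=np.stack([(u-K[0,2])/K[0,0]*z,(v-K[1,2])/K[1,1]*z,z],-1)
    return (c-s['t'])@s['R']          # R^T (c-t)
E
python3 - <<'E'
import pickle,cv2,numpy as np
from h import *
d=pickle.load(open('d0.pkl','rb'));s=d['top'];P=cloud(s)
cv2.imwrite('pics/crop.png',cv2.resize(s['image'][160:250,225:345,::-1],None,fx=6,fy=6,interpolation=cv2.INTER_CUBIC))
print('bench',np.median(P[300:340,380:480,2]))
for n,(u,v) in dict(cast=(240,121),jar=(210,284),bowl=(107,233)).items(): print(n,P[v,u].round(3))
for n,(u0,u1,v0,v1) in dict(top=(225,345,165,245),scene=(195,280,165,215)).items():
    Q=cloud(d[n])[v0:v1,u0:u1].reshape(-1,3)
    Q=Q[(Q[:,2]>.006)&(Q[:,2]<.12)&(Q[:,0]>.3)]
    for lo,hi in((.006,.03),(.034,.046),(.05,.07),(.075,.1)):
        q=Q[(Q[:,2]>lo)&(Q[:,2]<hi)]
        if len(q)>5:
            r=cv2.minAreaRect(q[:,:2].astype(np.float32));print(n,lo,len(q),np.round(r[0],4),np.round(r[1],4),round(r[2],1),'zmax',q[:,2].max().round(3))
E
```

```text
bench -0.0011475096010562429
cast [ 0.777 -0.053  0.016]
jar [0.41  0.007 0.057]
bowl [0.52  0.242 0.01 ]
top 0.006 489 [ 0.5585 -0.1232] [0.0542 0.2054] 16.7 zmax 0.03
top 0.034 265 [ 0.5657 -0.1445] [0.0564 0.1602] 16.3 zmax 0.046
top 0.05 218 [ 0.5941 -0.1355] [0.005  0.1553] 16.7 zmax 0.07
top 0.075 313 [ 0.6002 -0.1338] [0.0086 0.1559] 16.7 zmax 0.098
scene 0.006 464 [ 0.5649 -0.1467] [0.0605 0.1601] 16.7 zmax 0.03
scene 0.034 267 [ 0.566  -0.1466] [0.0639 0.1598] 17.4 zmax 0.046
scene 0.05 258 [ 0.5972 -0.1368] [0.0081 0.1571] 16.8 zmax 0.07
scene 0.075 291 [ 0.6007 -0.1361] [0.0075 0.1563] 16.5 zmax 0.098
```

View pics/crop.png

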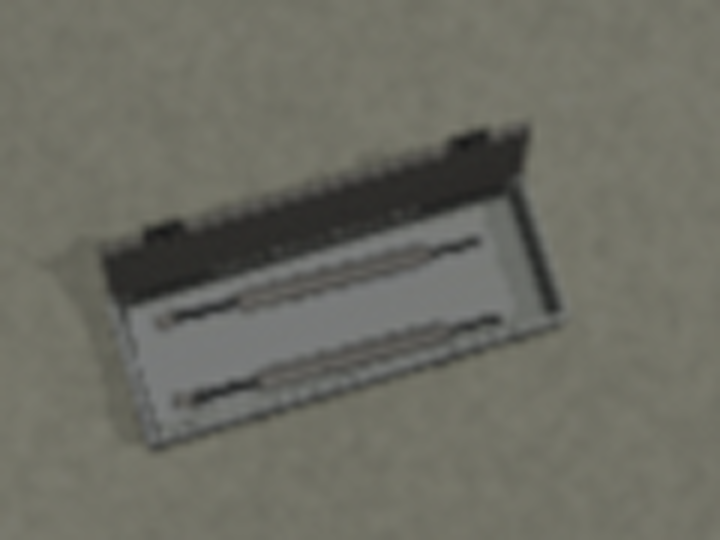

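The crop confirms the grey metal box, with two carvers inside and the lid near upright at its upper (+x) side. Its centre is about (0.566,-0.146), its x axis points at +16.6°, and the footprint measured 56x160 as it should. I'm moving to the space behind the lid with fingers closed.

carry_out(steps=[[[-0.625,-0.372,0],4.65,1],[[-0.625,-0.372,0],4.65,1],[[-0.625,-0.372,0],4.65,1],[[-0.625,-0.372,0],4.65,1],[[-0.625,-0.372,0],4.65,1],[[-0.625,-0.372,0],4.65,1],[[-0.625,-0.372,0],4.65,1],[[-0.625,-0.372,0],4.65,1],[[-0.625,-0.372,0],4.65,1],[[-0.625,-0.372,0],4.65,1]])

```text
time: 1.35
tool_pos: [0.5838, -0.0396, 0.2049]
ee_rot: [-3.141, -0.001, 1.86]
wrist_force: [-0.1, 1.2, 0.9]
width: 0.0007
finger_force: 0.0
```

```bash
cat >> h.py <<'E'
C=np.array([.566,-.1455]);A=np.deg2rad(16.6)
def rel(o):
    from scipy.spatial.transform import Rotation as Ro
    R=Ro.from_euler('xyz',o['ee_rot']).as_matrix();ex=np.array([np.cos(A),np.sin(A)]);ey=np.array([-ex[1],ex[0]])
    d=o['tool_pos'][:2]-C
    print('t',round(o['time'],2),'tcp',o['tool_pos'].round(4),'case x,y mm',(d@ex*1e3).round(1),(d@ey*1e3).round(1),'tooly angle-A deg',np.rad2deg(np.arctan2(R[1,1],R[0,1])-A).round(2),'tilt',R[:,2].round(4),'F',o['wrist_force'].round(1),'w',round(o['width'],4))
    return R,ex,ey
def to(o,cx,cy,z):
    R,ex,ey=rel(o);p=np.append(C+cx*ex+cy*ey,z);print('shift',(R.T@(p-o['tool_pos'])).round(4))
E
python3 -c "
from bench import robot
from h import *
to(robot.get_obs(),.075,0,.2)"
```

```text
t 1.35 tcp [ 0.5838 -0.0396  0.2049] case x,y mm 47.3 96.4 tooly angle-A deg -0.03 tilt [-7.e-04  5.e-04 -1.e+00] F [-0.1  1.2  0.9] w 0.0007
shift [-0.0964  0.0278  0.0048]
```

carry_out(steps=[[[-0.096,0.028,0],0,1],[[-0.096,0.028,0],0,1],[[-0.096,0.028,0.0],0,1],[[-0.096,0.028,0.05],0,1],[[-0.096,0.028,0.1],0,1],[[-0.096,0.028,0.128],0,1],[[-0.096,0.028,0.128],0,1]])

```text
time: 2.22
tool_pos: [0.6346, -0.1197, 0.074]
ee_rot: [-3.135, -0.005, 1.862]
wrist_force: [0.5, -0.2, -0.8]
width: 0.0005
finger_force: 0.0
```

```bash
python3 -c "
from bench import robot
from h import *
o=robot.get_obs()
s=robot.snapshot('scene');cv2.imwrite('pics/s1.png',cv2.resize(s['image'][140:230,170:300,::-1],None,fx=5,fy=5,interpolation=cv2.INTER_CUBIC))
to(o,.075,0,.075)"
```

```text
t 2.23 tcp [ 0.6346 -0.1197  0.074 ] case x,y mm 73.1 5.1 tooly angle-A deg 0.06 tilt [-0.0072  0.0026 -1.    ] F [ 0.5 -0.2 -0.8] w 0.0005
shift [-0.0051  0.0019 -0.0011]
```

View pics/s1.png

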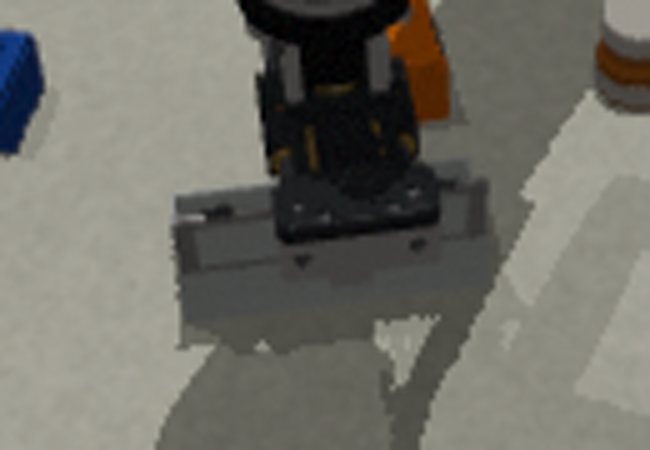

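carry_out(steps=[[[-0.005,-0.02,-0.006],0,1],[[-0.005,-0.031,-0.006],0,1],[[-0.005,-0.038,-0.005],0,1],[[-0.005,-0.045,-0.004],0,1],[[-0.005,-0.052,-0.002],0,1],[[-0.005,-0.058,0.001],0,1],[[-0.005,-0.063,0.005],0,1],[[-0.005,-0.068,0.01],0,1],[[-0.005,-0.068,0.01],0,1]])

```text
time: 3.4
tool_pos: [0.5724, -0.1458, 0.066]
ee_rot: [-3.139, -0.002, 1.86]
wrist_force: [0.2, 0.2, 0.4]
width: 0.0005
finger_force: 0.0
```

```bash
python3 -c "
from bench import robot
from h import *
o=robot.get_obs()
s=robot.snapshot('scene');cv2.imwrite('pics/s2.png',cv2.resize(s['image'][140:230,170:300,::-1],None,fx=5,fy=5,interpolation=cv2.INTER_CUBIC))
to(o,-.002,0,.043)"
```

```text
t 3.4 tcp [ 0.5724 -0.1458  0.066 ] case x,y mm 6.1 -2.1 tooly angle-A deg -0.04 tilt [-0.0027  0.001  -1.    ] F [0.2 0.2 0.4] w 0.0005
shift [ 0.0021 -0.008   0.023 ]
```

View pics/s2.png

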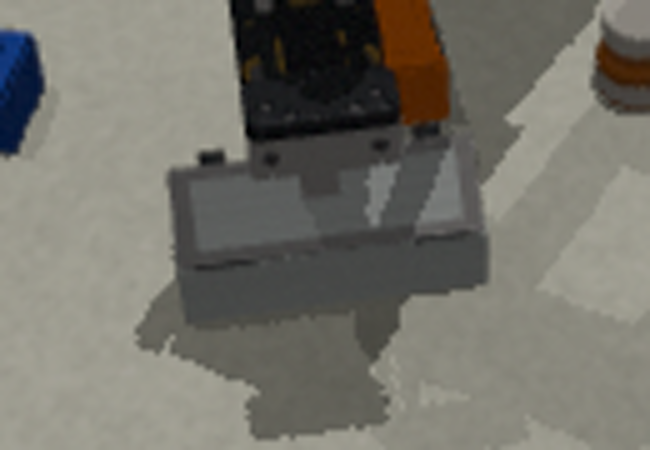

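The lid is following the fingertip at crop (322,190), partly closed, and the box hasn't moved. Next I press it down to the rim.

carry_out(steps=[[[0.0,-0.004,0.006],0,1],[[0.0,-0.006,0.011],0,1],[[0.0,-0.008,0.016],0,1],[[0.0,-0.01,0.02],0,1],[[0.0,-0.011,0.022],0,1],[[0.0,-0.011,0.023],0,1],[[0.0,-0.011,0.023],0,1]])

```text
time: 4.32
tool_pos: [0.5631, -0.1491, 0.0445]
ee_rot: [3.142, -0.0, 1.86]
wrist_force: [0.3, 0.6, -0.5]
width: 0.0003
finger_force: 0.0
```

carry_out(steps=[[[0.0,-0.001,0.001],0,1],[[0.0,-0.002,0.002],0,1],[[0.0,-0.002,0.002],0,1]])

```text
time: 4.7
tool_pos: [0.563, -0.1492, 0.0443]
ee_rot: [3.137, 0.001, 1.86]
wrist_force: [2.2, 1.7, 4.9]
width: 0.0008
finger_force: 2.5
```

carry_out(steps=[[[0.0,0.0,-0.03],0,1],[[0.0,0.0,-0.08],0,1],[[0.0,0.0,-0.09],0,-1],[[-0.15,0.0,-0.11],0,-1],[[-0.15,0.0,-0.11],0,-1],[[-0.15,0.0,-0.11],0,-1],[[-0.15,0.0,-0.11],0,-1]])

```text
time: 5.58
tool_pos: [0.6033, -0.2951, 0.1502]
ee_rot: [-3.14, -0.002, 1.857]
wrist_force: [-0.1, -0.1, 0.6]
width: 0.0467
finger_force: 0.0
```

```bash
python3 - <<'E'
from bench import robot
from h import *
o=robot.get_obs()
D={n:robot.snapshot(n) for n in('scene','top')}
im=[cv2.resize(D['scene']['image'][140:230,170:300,::-1],(650,300)),cv2.resize(D['top']['image'][160:250,215:345,::-1],(650,300))]
cv2.imwrite('pics/s3.png',np.vstack(im))
for n,(u0,u1,v0,v1) in dict(top=(225,345,165,245),scene=(195,280,165,215)).items():
    Q=cloud(D[n])[v0:v1,u0:u1].reshape(-1,3);Q=Q[(Q[:,0]>.45)]
    q=Q[(Q[:,2]>.036)&(Q[:,2]<.07)]
    e=np.array([np.cos(A),np.sin(A)]);a=(q[:,:2]-C)@e
    m=cv2.minAreaRect(q[:,:2].astype(np.float32));print(n,len(q),m,'z pct',np.percentile(q[:,2],[1,50,99]).round(4),'z front/back',np.median(q[a<-.01,2]),np.median(q[a>.01,2]))
to(o,0,0,.13)
E
```

```text
top 1907 ((0.5638866424560547, -0.14504611492156982), (0.06074588745832443, 0.16029106080532074), 16.736413955688477) z pct [0.0381 0.0438 0.0477] z front/back 0.043473925285822376 0.043518832022849945
scene 1062 ((0.5633469223976135, -0.1470334231853485), (0.06564682722091675, 0.16049455106258392), 15.09057903289795) z pct [0.0364 0.0434 0.0472] z front/back 0.0434909834420751 0.04252118995254535
t 5.58 tcp [ 0.6033 -0.2951  0.1502] case x,y mm -7.0 -154.1 tooly angle-A deg -0.18 tilt [-0.0025  0.0013 -1.    ] F [-0.1 -0.1  0.6] w 0.0467
shift [0.154  0.0065 0.0205]
```

View pics/s3.png

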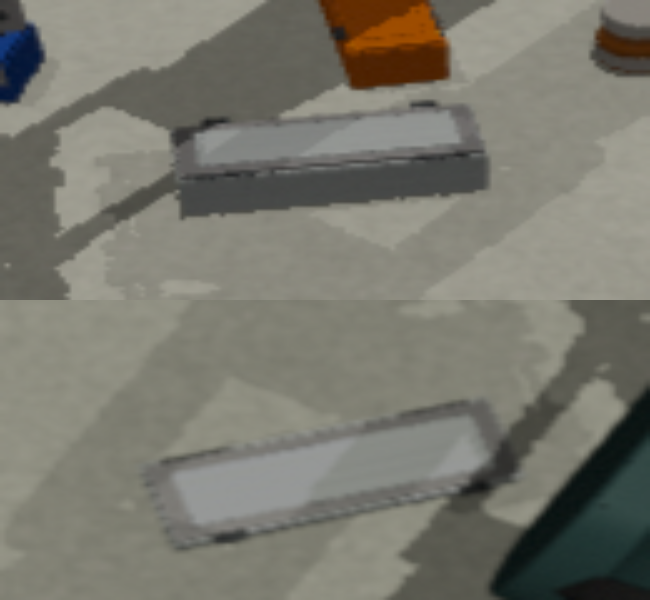

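The lid is shut: its height is an even 43.5 mm front and back, and the pose hasn't changed. Next I move above the box with the fingers open.

carry_out(steps=[[[0.154,0.0065,0.02],0,-1],[[0.154,0.0065,0.02],0,-1],[[0.154,0.0065,0.02],0,-1],[[0.154,0.0065,0.02],0,-1],[[0.154,0.0065,0.02],0,-1],[[0.154,0.0065,0.02],0,-1]])

```text
time: 6.42
tool_pos: [0.5665, -0.1448, 0.1326]
ee_rot: [3.141, 0.0, 1.859]
wrist_force: [0.1, 0.7, -0.8]
width: 0.0939
finger_force: 0.0
```

```bash
python3 -c "
from bench import robot
from h import *
to(robot.get_obs(),0,0,.008)"
```

```text
t 6.42 tcp [ 0.5665 -0.1448  0.1326] case x,y mm 0.7 0.6 tooly angle-A deg -0.07 tilt [ 3.e-04 -3.e-04 -1.e+00] F [ 0.1  0.7 -0.8] w 0.0939
shift [-0.0005 -0.0007  0.1246]
```

carry_out(steps=[[[0,0,0.05],0,-1],[[0,0,0.09],0,-1],[[0,0,0.115],0,-1],[[0,0,0.122],0,-1],[[0,0,0.122],0,-1],[[0,0,0.122],0,1],[[0,0,0.122],0,1],[[0,0,0.122],0,1],[[0,0,0.122],0,1],[[0,0,0.122],0,1]])

```text
time: 7.68
tool_pos: [0.5649, -0.1445, 0.0109]
ee_rot: [-3.138, 0.0, 1.86]
wrist_force: [-5.1, -2.3, 5.0]
width: 0.0558
finger_force: 30.0
```

carry_out(steps=[[[0,0,0],0,1],[[0,0,0],0,1],[[0,0,0],0,1],[[0,0,0],0,1]])

```text
time: 8.18
tool_pos: [0.5649, -0.1445, 0.011]
ee_rot: [-3.139, 0.0, 1.86]
wrist_force: [-4.6, -0.6, 5.0]
width: 0.0556
finger_force: 30.0
```

Gripped, with a 55.7 mm opening and 30 N. Lifting slowly.

carry_out(steps=[[[0,0,-0.005],0,1],[[0,0,-0.015],0,1],[[0,0,-0.03],0,1],[[0,0,-0.05],0,1],[[0,0,-0.07],0,1],[[0,0,-0.09],0,1],[[0,0,-0.11],0,1],[[0,0,-0.13],0,1],[[0,0,-0.15],0,1],[[0,0,-0.165],0,1]])

```text
time: 9.43
tool_pos: [0.5668, -0.144, 0.1776]
ee_rot: [3.139, 0.001, 1.86]
wrist_force: [0.5, -0.2, -3.2]
width: 0.0555
finger_force: 30.0
```

carry_out(steps=[[[0,0,-0.015],0,1],[[0,0,-0.025],0,1],[[0,0,-0.03],0,1],[[0,0,-0.03],0,1],[[0,0,-0.03],0,1],[[0,0,-0.03],0,1]])

```text
time: 10.18
tool_pos: [0.566, -0.1439, 0.2047]
ee_rot: [-3.14, -0.001, 1.86]
wrist_force: [-0.3, -0.7, -3.9]
width: 0.0558
finger_force: 30.0
```

```bash
python3 - <<'E'
from bench import robot
from h import *
o=robot.get_obs();rel(o)
D={n:robot.snapshot(n) for n in('scene','top')}
cv2.imwrite('pics/s4.png',np.vstack([cv2.resize(D['scene']['image'][70:250,150:350,::-1],(600,540))]))
Q=cloud(D['scene']);e=np.array([np.cos(A),np.sin(A)]);f=np.array([-e[1],e[0]])
for n in D:
    Q=cloud(D[n]).reshape(-1,3);a=(Q[:,:2]-C)@e;b=(Q[:,:2]-C)@f
    for lo,hi in((-.075,-.045),(.045,.075)):
        q=Q[(abs(a)<.02)&(b>lo)&(b<hi)&(Q[:,2]>.15)&(Q[:,2]<.27)];print(n,lo,len(q),np.median(q[:,2]) if len(q) else 0)
E
```

```text
t 10.18 tcp [ 0.566  -0.1439  0.2047] case x,y mm 0.4 1.6 tooly angle-A deg -0.02 tilt [-1.3e-03  6.0e-04 -1.0e+00] F [-0.3 -0.7 -3.9] w 0.0558
scene -0.075 155 0.23769973190604793
scene 0.045 152 0.237495643295294
top -0.075 19 0.23706567805053938
top 0.045 300 0.2381323902819486
```

View pics/s4.png

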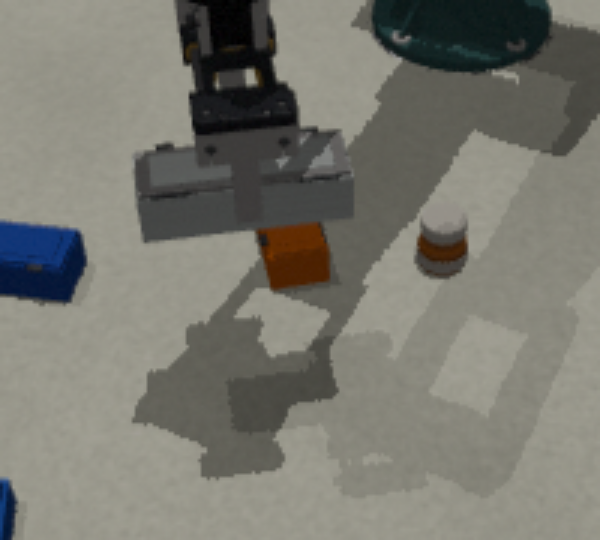

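The box is held at crop (243,185), shut and level: both ends of the lid top are at 0.2375 m, so the underside is about 19 cm up. Holding for over 3 s.

carry_out(steps=[[[0,0,0],0,1],[[0,0,0],0,1],[[0,0,0],0,1],[[0,0,0],0,1],[[0,0,0],0,1],[[0,0,0],0,1],[[0,0,0],0,1],[[0,0,0],0,1],[[0,0,0],0,1],[[0,0,0],0,1]])

```text
time: 11.52
tool_pos: [0.5663, -0.144, 0.2055]
ee_rot: [3.142, -0.0, 1.86]
wrist_force: [0.4, -0.8, -3.0]
width: 0.0562
finger_force: 30.0
```

carry_out(steps=[[[0,0,0],0,1],[[0,0,0],0,1],[[0,0,0],0,1],[[0,0,0],0,1],[[0,0,0],0,1],[[0,0,0],0,1],[[0,0,0],0,1],[[0,0,0],0,1],[[0,0,0],0,1],[[0,0,0],0,1]])

```text
time: 12.78
tool_pos: [0.5663, -0.144, 0.2055]
ee_rot: [3.142, -0.0, 1.86]
wrist_force: [0.5, -0.6, -2.7]
width: 0.0558
finger_force: 30.0
```

carry_out(steps=[[[0,0,0],0,1],[[0,0,0],0,1],[[0,0,0],0,1],[[0,0,0],0,1],[[0,0,0],0,1],[[0,0,0],0,1],[[0,0,0],0,1],[[0,0,0],0,1],[[0,0,0],0,1],[[0,0,0],0,1]])

```text
time: 14.02
tool_pos: [0.5663, -0.144, 0.2054]
ee_rot: [3.142, -0.0, 1.86]
wrist_force: [0.8, -0.5, -3.2]
width: 0.0555
finger_force: 30.0
```

carry_out(steps=[[[0,0,0],0,1],[[0,0,0],0,1],[[0,0,0],0,1],[[0,0,0],0,1]])

```text
time: 14.52
tool_pos: [0.5663, -0.144, 0.2055]
ee_rot: [3.142, -0.0, 1.86]
wrist_force: [0.8, -0.0, -3.6]
width: 0.0559
finger_force: 30.0
```

```bash
python3 -c "
from bench import robot
from h import *
rel(robot.get_obs());print(robot.close_job())"
```

```text
t 14.53 tcp [ 0.5663 -0.144   0.2055] case x,y mm 0.7 1.4 tooly angle-A deg -0.01 tilt [ 0.e+00  1.e-04 -1.e+00] F [ 0.8 -0.  -3.6] w 0.0559
the job is handed in; nothing more can be done
None
```

The lid is fully shut, and I handed the job in at 14.5 s with the box gripped about 19 cm above the bench, after holding it still and level for over 4 s; the arm stayed clear of the bowl, jar and cast.

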